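# Seat the stage plate on its three-ball base

## Task

Someone has parked the specimen jar on the grey base of the inspection stage: take it off and stand it upright on the bare table. Then lift the flat stage plate by its handle, turn it so that its three slots match the three balls of the base, and press it down past the two sprung side rollers until it is fully home, level on all three balls, and let go. Do not upset the jar or disturb the small things standing around.

Things in the scene. Friction and masses are not known exactly. Their poses are not given: they have to be found in the camera images.
- stage_base: Fixed grey cross-shaped base, 12 mm thick: 200 mm along its x, 110 mm wide, with a 60 mm wide arm reaching 102 mm each way along y. Origin: centre of its underside, z up. Three steel balls, 20 mm in diameter, tops 28 mm over the table, at (-45, 44), (-45, -44), (58, 0) mm. On the arms, 82 to 100 mm out, blocks 52 mm high carry sprung rollers. Turned up to 0.3 rad.
- catch_left (a joint): Spring plunger at the base's +y side, m outwards, 0 at rest, 0.008 at most, about 0.002 with the plate home. Its roller (20 mm diameter, axis along x, 40 mm over the table) at rest overlaps the plate's edge by 3 mm. The plate coming down rests on the rollers; about 10 N more, kept level, pushes it past; then they close over its top edge and pull it down with about 9 N.
- catch_right (a joint): The like plunger and roller at the -y side.
- seat_home (a point): Point fixed to the base, 62.6 mm above its origin, axes as the base's: where the centre of the plate's handle bar (plate_grip) lies when the plate is home, plate x along base x.
- plate_grip (a point): Centre of the loose stage plate's black handle bar, 38 mm above the plate's underside, over its middle; axes are the plate's: x to the nose, z up. The bar is 84 mm long (x), 16 mm thick (y), 14 mm high, on steel posts at x = +32 and -32 mm, with 21 mm of air between bar and plate. Starts flat on the table, right side up, x within 1.3 rad of straight away from the robot.
- plate_nose (a point): Tip of the plate's nose, a 40 mm wide tab at the single-slot end: 102 mm along the plate's x from its middle, level with the plate's top face.
- stage_plate: Aluminium stage plate, 160 (x) by 120 (y) by 10 mm, 0.3 kg; origin under its middle. Through slots 15 mm wide, 21 mm long: at (-45, 44) and (-45, -44) mm along y, at (58, 0) mm along x. Each ball enters its slot 3.4 mm and centres it from a few mm off. Home, the underside is 24.6 mm over the table; wrong way round it stays 3.4 mm too high.
- specimen_jar: Glass specimen jar with black screw cap, 48 mm in diameter and 74 mm high, 0.12 kg; origin at the centre of its foot. Starts upright on the base, between the balls.
- jar_center (a point): Centre of the specimen jar, 37 mm above its foot; z is the jar's own axis. The cap, 43 mm in diameter, spans 25 to 37 mm above this point. The table midway between the base and the plate's start is free for it.
- loupe: Bystander, black loupe 42 mm in diameter, 48 mm high; origin at its foot.
- brass_weight: Bystander, brass weight with knob, 30 mm in diameter, 42 mm high; origin at its foot.
- film_pot: Bystander, black film pot with grey lid, 34 mm in diameter, 51 mm high; origin at its foot.
Things that resemble listed ones, but are neither listed nor needed, are in the scene too. There is more than one size of the specimen_jar; the one meant has the size given above.

How it is judged:
By the outcome, as a careful person would: the job done as asked, in the order asked, and still so for the second after the job is handed in, with the robot touching nothing.
It also fails if it takes over 58 s, if anything falls off the work surface, if the arm or the gripper's body presses on something with over 40 N, if the wrist force passes 120 N, or if a joint passes its speed limit or range.

## Robot

A 6-joint arm with a two-finger parallel gripper is mounted at the origin on a cart in front of the work surface, level with it; the furniture and walls round the work are solid. World frame = base frame: x ahead of the robot, y to its left, z up, the work surface at z = 0. Lengths are in mm, angles in rad, forces in N, time in s.
With the tool pointing down it reaches from about 275 to 750 mm from the base axis. Payload 10.2 kg.
Tool frame: the origin (TCP) lies between the finger pads; the fingertips stand 17 mm ahead of it and the grasp point (between the pads) lies 2 mm behind it (tips_ahead is the distance from the TCP to the fingertips, in mm); z points along the fingers, y is the line along which they close (so a half turn about z gives the same grasp; the last joint's range is limited). The gripper opens to 85 mm and grips with 20 to 120 N. Pads are 22 mm wide; open, the fingers measure 114 mm over their backs; the gripper's body (76 mm by 85 mm) begins 54 mm behind the grasp point. The pads swing forward as they close: fully open they stand 13 mm farther back than shut.
Start: joints at [-1.425, 0.313, 1.498, -0, 1.331, -0.223], TCP at [189.248, -489.71, 248.294] pointing down, gripper open.
Joint ranges: [-2.94, 2.94], [-0.97, 2.17], [0.19, 2.56], [-1.23, 4.37], [0.02, 3.11], [-2.88, 2.88]. Speed limits (rad/s): [2.39, 2.39, 3.01, 3.14, 3.14, 3.14].

## Interface

Orientations are given as a unit quaternion [w, x, y, z].
In Python, from rig import sense, capture, finish_job, boxes_of, tips_ahead gives the robot as it stands.
- The arm moves only by the tool drive_tool, never from a script. Its argument "commands" is text: rows parted by semicolons, each of 7 numbers parted by spaces: the shift along the world's x, y, z in units of 0.1 m (1.0 is 0.1 m), then the turn, a rotation vector about the world's x, y, z in units of pi/4 rad (1.0 is pi/4 rad), then the opening in per cent of the stroke, from 0 (shut) to 100 (fully open). A call has 1 to 20 rows; each row shifts and turns the commanded pose from where the row before left it; what a row does not reach is not made up. A row lasts 1/12 s, in which the tool goes at most 41.7 mm and 7.16 degrees, less where a joint would pass 70% of its speed; a pose out of reach is approached as far as the arm can. A call with a number of a shift or a turn outside -1 to 1 is refused whole. A call with a gripper value outside its range is refused whole. The fingers move at their own pace and stop on an object; "force" is the grip in N (left out, the last holds). Time passes only in rows, so rows that do not move let the fingers close. It gives the time, the measured TCP pose, the force, the opening and the grip force at its end, in the units of the state.
- sense(): the state, without advancing time (a new reading comes with each control period).
- capture(name): name is "side" or "top" or "wrist"; returns a dict with "pixels" (400x640x3 uint8, blue, green, red), "fov_y" (degrees; the focal length in pixels is half the picture's height over the tangent of half this angle, whatever the lens; pixels are square), "cx", "cy" (the principal point, pixels), "position" and "attitude" of the camera in the world; the wrist camera has in their place "tool_from_camera" (4x4, takes a point from camera to tool coordinates, whose origin is the TCP and whose axes are the flange's). Camera axes: x right, y down, z forward; pixel columns grow to the right and rows downward; lengths in mm; the calibration is good to about 2 mm. A picture is of the moment at which its call begins: read the wrist's pose just before it. There is no depth.
- finish_job(): hands the job in; it is judged then, once.
Trained networks look in a picture, given as the dict that the camera call returned (one of the last four; its "shot" number tells which), for a name from the list of things; names that differ only in an ending like _2 or _b are one class to them, and where a whole thing is asked for, a point or a joint stands for the part that bears it (a point fixed in the world has none). Each returns a list of dicts, best first, with "confidence" (0 to 1); they miss things now and then, are a little off and sometimes report something else, mostly with a low value. They report only what shows in the picture. A call takes as long as a camera call. They do not tell look-alikes from the thing itself.
- boxes_of(picture, name): "position" ([column, row] in pixels, amid what is visible of it).
The state is a dict: "time_s": time; "joints": joint angles; "dq": joint speeds; "tau": joint torques, N m; "eef_pos": TCP position; "ee_rot": TCP orientation; "force": force on the tool from outside, world axes, zero at the start; "wrist_torque": the same for the moment, N m; "grip_width": opening from 0.0 (shut) to 1.0 (fully open); "grip_force": force on a finger pad.
Only numpy, scipy, OpenCV 4.12 (cv2) and the standard library are available. Lean on these libraries where they do the work, as an engineer would, in place of code of your own. Each camera call takes 0.05 s, during which the arm holds its last target. There are 200 camera calls.

## Working session

There is one attempt and no reset: what is moved stays moved. The work goes in short steps, Python scripts to look and compute and a tool call to move; the robot and the scene stay as the last step left them, time stands still between calls to the robot, and variables do not carry over. Pictures are saved under pics/ and viewed, at most 10 in all, crops included, and the job is handed in when it is done.

Besides the shell and the picture viewer there is one more tool, called after "Call:" as name(argument=value, ...) on one line, values as JSON. drive_tool: Moves the arm, as the interface text tells. Shifts and turns lie within -1 to 1; 1 stands for 0.1 m of shift or pi/4 rad of turn. Its arguments: {"type":"object","properties":{"commands":{"type":"string"},"force":{"type":"number"}},"required":["commands"]}

```bash
mkdir -p pics; cat > h.py <<'E'
import numpy as np, cv2
from rig import *
from scipy.spatial.transform import Rotation as R
def rot(q): return R.from_quat([q[1],q[2],q[3],q[0]]).as_matrix()
def campose(p,s=None):
    if 'position' in p:
        return rot(p['attitude']) if np.size(p['attitude'])==4 else np.array(p['attitude']), np.array(p['position'])
    T=np.array(p['tool_from_camera']); M=rot(s['ee_rot'])
    return M@T[:3,:3], M@T[:3,3]+np.array(s['eef_pos'])
def ray(p,px,s=None):
    A,o=campose(p,s); f=200/np.tan(np.radians(p['fov_y'])/2)
    d=A@np.array([(px[0]-p['cx'])/f,(px[1]-p['cy'])/f,1]); return o,d
def at(p,px,z,s=None):
    o,d=ray(p,px,s); return (o+d*(z-o[2])/d[2])
def proj(p,X,s=None):
    A,o=campose(p,s); f=200/np.tan(np.radians(p['fov_y'])/2)
    c=(np.atleast_2d(X)-o)@A; return np.c_[c[:,0]/c[:,2]*f+p['cx'],c[:,1]/c[:,2]*f+p['cy']]
def look(n):
    s=sense(); return capture(n),s
E
python3 - <<'E'
from h import *
np.set_printoptions(precision=1,suppress=True)
for n in ['side','top']:
    p,s=look(n); cv2.imwrite(f'pics/{n}0.png',p['pixels'])
    print(n,{k:v for k,v in p.items() if k!='pixels'})
    for t,z in [('stage_base',12),('plate_grip',38),('plate_nose',10),('specimen_jar',37),('loupe',24),('brass_weight',20),('film_pot',25),('catch_left',40)]:
        for b in boxes_of(p,t): 
            if b['confidence']>.2: print(n,t,round(b['confidence'],2),np.array(b['position']),at(p,b['position'],z)[:2])
E
```

```text
side {'fov_y': 53.851528989565196, 'cx': 317.2022625860965, 'cy': 200.96078652082133, 'position': array([ 623.6, -686.8,  993.8]), 'attitude': array([-0.3,  0.9,  0. , -0. ]), 'shot': 1}
side stage_base 0.69 [321.4 161.5] [550.6 214.5]
side stage_base 0.4 [382.5 212.1] [756.3  26.3]
side plate_grip 0.89 [346.4 292.6] [ 660.7 -258.7]
side plate_nose 0.73 [344.9 294. ] [ 658.  -250.6]
side specimen_jar 0.82 [324.7 146.5] [557.  261.3]
side specimen_jar 0.66 [356.2 185.4] [670.6 102.4]
side specimen_jar 0.61 [379.2 138.7] [740.7 319. ]
side loupe 0.55 [380.4 215.1] [748.5   5.8]
side brass_weight 0.6 [298.7 215.9] [504.5 -20.3]
side brass_weight 0.26 [383.9 213.2] [759.5  16.8]
side catch_left 0.56 [325.2 149.8] [560.2 243.1]
side catch_left 0.41 [331.9 132.3] [575.9 329.9]
top {'fov_y': 52.314124335412096, 'cx': 319.6941833217073, 'cy': 199.86135194399466, 'position': array([ 414.7,   15. , 1195.9]), 'attitude': array([ 0. , -0.7,  0.7, -0. ]), 'shot': 2}
top stage_base 0.65 [241.8 207.9] [551.6 250.5]
top plate_grip 0.7 [409.9 172.4] [ 650.7 -238.9]
top plate_nose 0.73 [411.7 170.9] [ 660.9 -250.5]
top specimen_jar 0.72 [224.6 143.5] [738.8 300.6]
top specimen_jar 0.62 [243.3 202.1] [565.5 241.6]
top loupe 0.6 [320.5 137.7] [759.1  19.5]
top brass_weight 0.63 [327.4 224.6] [501.5   0.1]
top brass_weight 0.28 [241.  208.1] [550.1 251.2]
top film_pot 0.66 [196.  250.5] [427.8 376.1]
top catch_left 0.65 [213.5 200.9] [568.7 326.7]
top catch_left 0.47 [408.6 171.9] [ 651.8 -234.7]
```

```bash
python3 - <<'E'
import cv2
a=cv2.imread('pics/top0.png')[90:290,150:470]; cv2.imwrite('pics/top0c.png',cv2.resize(a,(800,500),interpolation=cv2.INTER_CUBIC))
a=cv2.imread('pics/side0.png')[90:340,230:450]; cv2.imwrite('pics/side0c.png',cv2.resize(a,None,fx=2.4,fy=2.4,interpolation=cv2.INTER_CUBIC))
E
```

```text
(no output)
```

View pics/top0c.png

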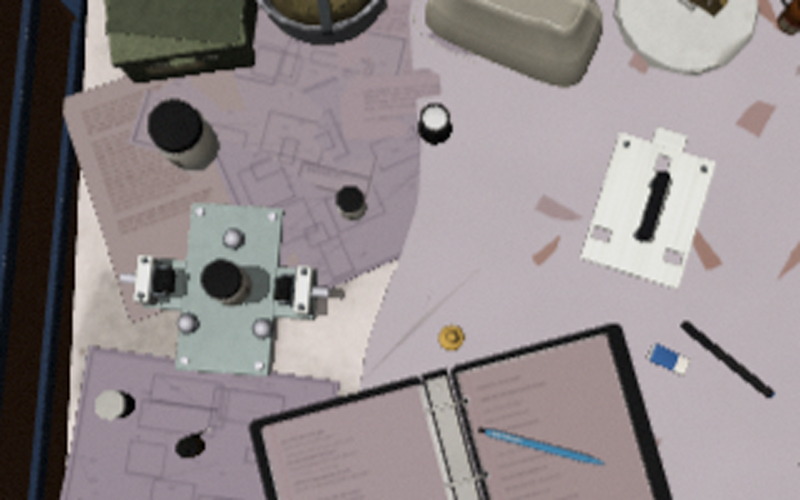

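View pics/side0c.png

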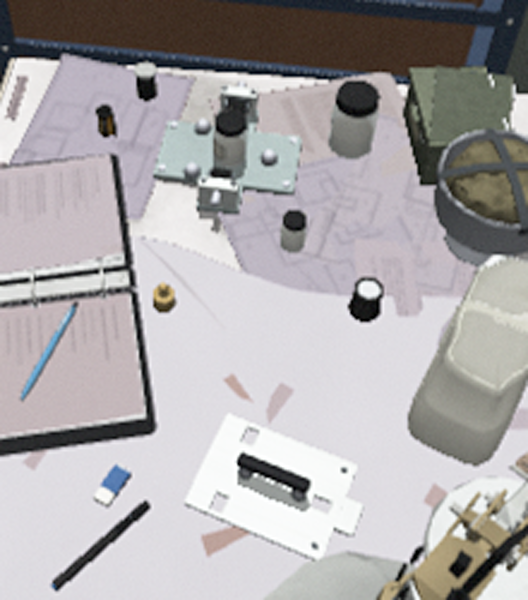

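Top crop: there are three capped jars. The large one is at (177,130), the small one at (350,202), and the middle one stands on the base at (222,280). The middle one fits, with a cap of about 40 crop px ≈ 43 mm, between the balls at (233,238), (187,323) and (262,328). The plate bar runs (662,175)–(643,240), nose at (670,135).

```bash
python3 - <<'E'
from h import *
np.set_printoptions(precision=3,suppress=True)
p,s=look('top')
im=p['pixels'][150:270,190:310]; cv2.imwrite('pics/jars.png',cv2.resize(im,(600,600),interpolation=cv2.INTER_CUBIC))
c=lambda x,y:(x/2.5+150,y/2.5+90)
b=np.array([at(p,c(*q),18)[:2] for q in [(187,323),(262,328),(233,238)]])
m=np.array([[-45,44],[-45,-44],[58,0.]])
mc,bc=m.mean(0),b.mean(0)
H=(m-mc).T@(b-bc); yaw=np.arctan2(H[0,1]-H[1,0],H[0,0]+H[1,1])
Rz=np.array([[np.cos(yaw),-np.sin(yaw)],[np.sin(yaw),np.cos(yaw)]]); t=bc-Rz@mc
print('base',t,yaw,'res',b-(m@Rz.T+t))
print('jar',at(p,c(222,280),86),'small',at(p,c(350,202),30))
e=[at(p,c(662,175),45),at(p,c(643,240),45)];d=e[0]-e[1];print('bar',(e[0]+e[1])/2,np.arctan2(d[1],d[0]),'nose',at(p,c(670,133),10))
print(rot(s['ee_rot']),s['eef_pos'],s['grip_width'],tips_ahead if not callable(tips_ahead) else [tips_ahead(x) for x in ()])
print(tips_ahead, tips_ahead() if callable(tips_ahead) else '')
q=capture('wrist');print(q['tool_from_camera'],q['fov_y'])
E
```

```text
base [559.942 251.031] -0.07120746047761274 res [[-0.211 -0.167]
 [ 0.035  0.272]
 [ 0.176 -0.104]]
jar [559.385 244.44   86.   ] small [658.138 108.683  30.   ]
bar [ 647.677 -240.475   45.   ] -0.3085048134432354 nose [ 745.254 -271.97    10.   ]
[[ 0.933  0.36   0.   ]
 [ 0.36  -0.933  0.   ]
 [ 0.    -0.    -1.   ]] [ 189.237 -489.713  248.288] 1.0035637173044007 17.0
17.0 
[[   0.      -0.962   -0.273   70.831]
 [   1.       0.      -0.001   -0.541]
 [   0.001   -0.273    0.962 -124.82 ]
 [   0.       0.       0.       1.   ]] 67.2106672547454
```

View pics/jars.png

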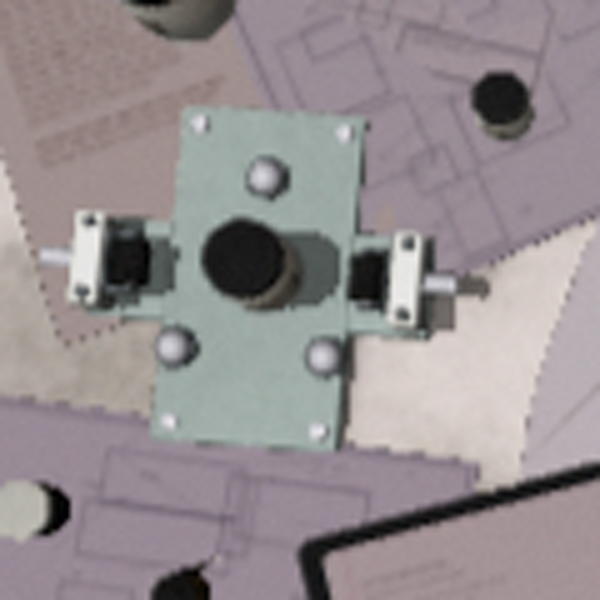

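Call:
drive_tool(commands="0.18 0.36 0 0 0 0.072 85;0.185 0.365 -0.02 0 0 0.072 85;0.185 0.365 -0.02 0 0 0.072 85;0.185 0.365 -0.02 0 0 0.072 85;0.185 0.365 -0.02 0 0 0.072 85;0.185 0.365 -0.02 0 0 0.072 85;0.185 0.365 -0.02 0 0 0.072 85;0.185 0.365 -0.02 0 0 0.072 85;0.185 0.365 -0.02 0 0 0.072 85;0.185 0.365 -0.02 0 0 0.072 85;0.185 0.365 -0.02 0 0 0.072 85;0.185 0.365 -0.02 0 0 0.072 85;0.185 0.365 -0.02 0 0 0.072 85;0.185 0.365 -0.02 0 0 0.072 85;0.185 0.365 -0.02 0 0 0.072 85;0.185 0.365 -0.02 0 0 0.072 85;0.185 0.365 -0.02 0 0 0.072 85;0.185 0.365 -0.02 0 0 0.072 85;0.185 0.365 0 0 0 0.072 85;0.185 0.365 0 0 0 0.072 85")

```text
time_s: 2.67
eef_pos: [559.1, 241.9, 214.1]
ee_rot: [-0.0, 0.731, 0.683, -0.0]
force: [-0.3, -0.5, -0.0]
grip_width: 0.852
grip_force: 0.0
```

```bash
python3 - <<'E'
from h import *
np.set_printoptions(precision=2,suppress=True)
p,s=look('wrist'); cv2.imwrite('pics/w1.png',p['pixels']); print(s['eef_pos'],rot(s['ee_rot']),s['dq'])
import pickle; pickle.dump((p,s),open('w1.pkl','wb'))
for b in boxes_of(p,'specimen_jar'): print(b, at(p,b['position'],60,s))
E
```

```text
[559.13 241.94 214.07] [[ 0.07  1.   -0.  ]
 [ 1.   -0.07 -0.  ]
 [-0.   -0.   -1.  ]] [ 0.66  0.82 -1.29 -0.    0.45 -0.02]
{'position': [514.2, 107.3], 'confidence': 0.92} [738.81 305.38  60.  ]
{'position': [318.0, 186.4], 'confidence': 0.56} [560.38 245.25  60.  ]
```

View pics/w1.png

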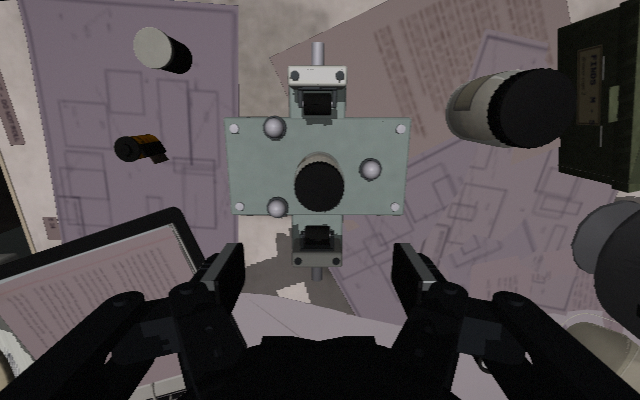

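Wrist view: the cap is at (319,186), the balls at (275,127), (277,207) and (370,169), and the rollers at (318,100) and (317,236).

```bash
python3 - <<'E'
from h import *
import pickle
np.set_printoptions(precision=3,suppress=True)
p,s=pickle.load(open('w1.pkl','rb'))
print('jar',at(p,(319,186),86,s))
b=np.array([at(p,q,18,s)[:2] for q in [(275,127),(277,207),(370,169)]])
m=np.array([[-45,44],[-45,-44],[58,0.]])
mc,bc=m.mean(0),b.mean(0)
H=(m-mc).T@(b-bc); yaw=np.arctan2(H[0,1]-H[1,0],H[0,0]+H[1,1])
Rz=np.array([[np.cos(yaw),-np.sin(yaw)],[np.sin(yaw),np.cos(yaw)]]); t=bc-Rz@mc
print('base',t,yaw,'res',b-(m@Rz.T+t)); s=sense(); print(s['eef_pos'],s['dq'])
E
```

```text
jar [561.708 251.779  86.   ]
base [560.206 254.757] -0.0762247674634916 res [[ 0.738 -0.627]
 [ 0.385  0.358]
 [-1.123  0.269]]
[559.559 244.058 212.889] [-0.075 -0.075  0.115 -0.027 -0.014  0.002]
```

Call:
drive_tool(commands="0.01 0.04 -0.2 0 0 0 85;0 0 -0.35 0 0 0 85;0 0 -0.35 0 0 0 85;0 0 -0.3 0 0 0 85;0 0 -0.2 0 0 0 85;0 0 -0.13 0 0 0 85;0 0 -0.05 0 0 0 85;0 0 0 0 0 0 30;0 0 0 0 0 0 30;0 0 0 0 0 0 30;0 0 0 0 0 0 30;0 0 0 0 0 0 30;0 0 0 0 0 0 30", force=30)

```text
time_s: 3.85
eef_pos: [560.3, 243.9, 57.6]
ee_rot: [0.001, 0.732, 0.682, 0.001]
force: [-0.4, -1.3, 6.8]
grip_width: 0.541
grip_force: 31.6
```

Call:
drive_tool(commands="0 0 0.15 0 0 0 30;0 0 0.3 0 0 0 30;0 0 0.35 0 0 0 30;0.02 -0.1 0.1 0 0 0 30;0.05 -0.25 0 0 0 0 30;0.08 -0.35 0 0 0 0 30;0.08 -0.36 0 0 0 0 30;0.08 -0.36 0 0 0 0 30;0.08 -0.36 0 0 0 0 30;0.08 -0.36 0 0 0 0 30;0.05 -0.25 -0.1 0 0 0 30;0.03 -0.15 -0.2 0 0 0 30;0 -0.05 -0.25 0 0 0 30;0 0 -0.2 0 0 0 30;0 0 -0.1 0 0 0 30;0 0 0 0 0 0 30;0 0 0 0 0 0 30")

```text
time_s: 5.27
eef_pos: [614.9, -15.1, 61.7]
ee_rot: [0.0, 0.732, 0.682, 0.0]
force: [1.0, 0.8, -1.1]
grip_width: 0.54
grip_force: 31.3
```

```bash
python3 - <<'E'
from h import *
s=sense(); print(s['eef_pos'],s['ee_rot'],s['force'])
E
```

```text
[614.93687886 -15.06825021  61.74588847] [1.15904971e-04 7.31639349e-01 6.81691898e-01 7.77113597e-05] [ 0.95664029  0.815115   -1.1324656 ]
```

Lower 15 mm, release, rise.

Call:
drive_tool(commands="0 0 -0.06 0 0 0 30;0 0 -0.05 0 0 0 30;0 0 -0.03 0 0 0 30;0 0 -0.01 0 0 0 30;0 0 0 0 0 0 30;0 0 0 0 0 0 30")

```text
time_s: 5.77
eef_pos: [614.9, -15.2, 46.5]
ee_rot: [0.0, 0.732, 0.682, 0.0]
force: [-0.2, 0.3, -0.3]
grip_width: 0.536
grip_force: 31.3
```

Call:
drive_tool(commands="0 0 -0.01 0 0 0 30;0 0 0 0 0 0 30;0 0 0 0 0 0 30")

```text
time_s: 6.02
eef_pos: [615.0, -15.2, 45.6]
ee_rot: [0.0, 0.732, 0.682, 0.0]
force: [0.3, -0.1, 0.7]
grip_width: 0.541
grip_force: 31.5
```

Call:
drive_tool(commands="0 0 0 0 0 0 90;0 0 0 0 0 0 90;0 0 0 0 0 0 90;0 0 0.1 0 0 0 90;0 0 0.3 0 0 0 90;0 0 0.35 0 0 0 90;0 -0.15 0.35 0 0 0.1 90;0.04 -0.25 0.3 0 0 0.15 90;0.04 -0.3 0.2 0 0 0.15 90;0.05 -0.3 0 0 0 0.15 90;0.05 -0.3 0 0 0 0.15 90;0.05 -0.3 0 0 0 0.15 80;0.05 -0.25 0 0 0 0.15 70;0.05 -0.2 0 0 0 0.15 60;0 -0.15 0 0 0 0.15 60;0 -0.05 0 0 0 0.15 60;0 0 0 0 0 0.15 60;0 0 0 0 0 0.1 60;0 0 0 0 0 0 60;0 0 0 0 0 0 60")

```text
time_s: 7.68
eef_pos: [647.7, -240.2, 205.9]
ee_rot: [0.0, 0.154, 0.988, -0.0]
force: [0.1, 1.1, 0.4]
grip_width: 0.602
grip_force: 0.0
```

```bash
python3 - <<'E'
from h import *
import pickle
np.set_printoptions(precision=3,suppress=True)
p,s=look('wrist'); cv2.imwrite('pics/w2.png',p['pixels']); print(s['eef_pos'],rot(s['ee_rot'])[:2],s['dq'],s['joints'])
pickle.dump((p,s),open('w2.pkl','wb'))
for n,z in (('plate_grip',38),('plate_nose',10)):
    for b in boxes_of(p,n): print(n,b, at(p,b['position'],z,s))
q,_=look('top')
for b in boxes_of(q,'specimen_jar'): print(b, at(q,b['position'],37))
E
```

```text
[ 647.714 -240.157  205.896] [[-0.953  0.304  0.   ]
 [ 0.304  0.953 -0.   ]] [ 0.002  0.002  0.003 -0.001 -0.002  0.012] [-0.524  0.724  0.965 -0.     1.452 -1.786]
plate_grip {'position': [314.1, 177.3], 'confidence': 0.61} [ 640.092 -240.12    38.   ]
plate_nose {'position': [318.0, 183.2], 'confidence': 0.59} [ 653.11  -240.201   10.   ]
{'position': [223.5, 143.8], 'confidence': 0.64} [737.895 303.758  37.   ]
{'position': [333.7, 184.5], 'confidence': 0.62} [616.01  -18.375  37.   ]
```

View pics/w2.png

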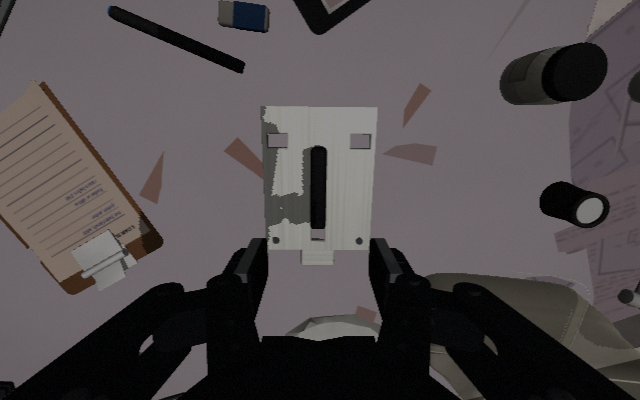

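Wrist view: the jar stands upright at (553,75). The plate corners are at (264,107), (378,107), (372,249) and (266,249), the bar runs (319,148)–(318,228), and the nose is at (317,264).

```bash
python3 - <<'E'
from h import *
import pickle
np.set_printoptions(precision=3,suppress=True)
p,s=pickle.load(open('w2.pkl','rb'))
a,b=at(p,(318,228),44,s),at(p,(319,148),44,s);d=a-b
print('bar',(a+b)/2,np.arctan2(d[1],d[0]),np.hypot(*d[:2]))
c=np.array([at(p,q,10,s) for q in [(264,107),(378,107),(372,249),(266,249)]])
print('plate',c.mean(0)); 
for i,j in((0,3),(1,2)): d=c[j]-c[i];print(np.arctan2(d[1],d[0]),np.hypot(*d[:2]))
for i,j in((0,1),(3,2)): d=c[j]-c[i];print(np.arctan2(d[1],d[0])-np.pi/2,np.hypot(*d[:2]))
M=rot(s['ee_rot']);print('tool',np.arctan2(-M[0,1],M[1,1]))
E
```

```text
bar [ 651.839 -239.322   44.   ] -0.3207757514720876 80.85831778401716
plate [ 653.185 -238.003   10.   ]
-0.343357810570608 158.11653817603244
-0.29878956465862017 158.06246097308113
-0.3091178649870632 116.2391626583599
-0.3093625762561629 123.28449776520672
tool -0.30916446317245067
```

Call:
drive_tool(commands="0.04 0.01 -0.2 0 0 0 60;0 0 -0.35 0 0 0 60;0 0 -0.35 0 0 0 60;0 0 -0.35 0 0 0 60;0 0 -0.25 0 0 0 60;0 0 -0.14 0 0 0 60;0 0 -0.05 0 0 0 60;0 0 0 0 0 0 60;0 0 0 0 0 0 0;0 0 0 0 0 0 0;0 0 0 0 0 0 0;0 0 0 0 0 0 0;0 0 0 0 0 0 0;0 0 0 0 0 0 0;0 0 0 0 0 0 0", force=90)

```text
time_s: 9.18
eef_pos: [652.5, -239.8, 38.5]
ee_rot: [0.002, 0.153, 0.988, -0.001]
force: [-1.5, -0.5, 7.4]
grip_width: 0.168
grip_force: 88.8
```

Call:
drive_tool(commands="0 0 0.1 0 0 0 0;0 0 0.2 0 0 0 0;0 0 0.3 0 0 0 0;0 0 0.35 0 0 0 0;-0.04 0.15 0.35 0 0 0.03 0;-0.08 0.25 0.3 0 0 0.03 0;-0.09 0.3 0.2 0 0 0.03 0;-0.09 0.33 0.1 0 0 0.03 0;-0.09 0.33 0 0 0 0.03 0;-0.09 0.33 0 0 0 0.03 0;-0.09 0.33 0 0 0 0.03 0;-0.09 0.33 0 0 0 0.03 0;-0.09 0.33 0 0 0 0.03 0;-0.09 0.3 0 0 0 0.03 0;-0.08 0.25 0 0 0 0 0;-0.04 0.15 0 0 0 0 0;0 0.1 0 0 0 0 0;0 0 0 0 0 0 0;0 0 0 0 0 0 0;0 0 0 0 0 0 0")

```text
time_s: 10.85
eef_pos: [556.1, 107.8, 226.3]
ee_rot: [-0.0, 0.036, 0.999, -0.0]
force: [0.8, -0.9, -4.0]
grip_width: 0.168
grip_force: 88.2
```

```bash
python3 - <<'E'
from h import *
import pickle
np.set_printoptions(precision=3,suppress=True)
p,s=look('wrist'); q,_=look('top')
pickle.dump((p,s,q),open('w3.pkl','wb')); print(s['eef_pos'],s['grip_width'],s['force'],s['dq'])
M=rot(s['ee_rot']);print('tool',np.arctan2(-M[0,1],M[1,1]),M[2])
cv2.imwrite('pics/w3.png',p['pixels'])
cv2.imwrite('pics/t3.png',cv2.resize(q['pixels'][160:250,195:295],(800,600*6//5*1)[0:2] if 0 else (660,594),interpolation=cv2.INTER_CUBIC))
E
```

```text
[556.058 107.764 226.277] 0.1679802981130127 [ 0.839 -0.885 -3.971] [-0.006 -0.     0.001  0.    -0.001  0.002]
tool -0.07202026609317931 [ 0. -0. -1.]
```

View pics/w3.png

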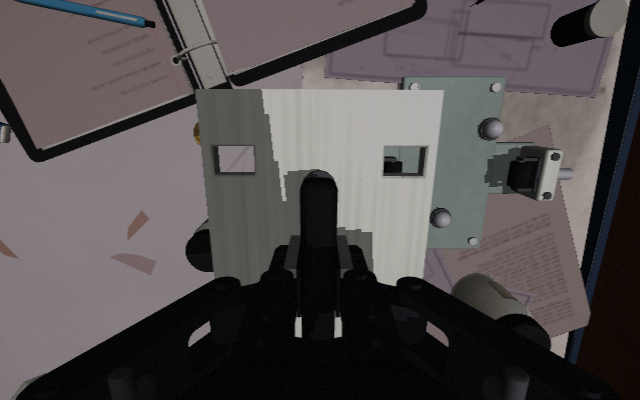

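View pics/t3.png

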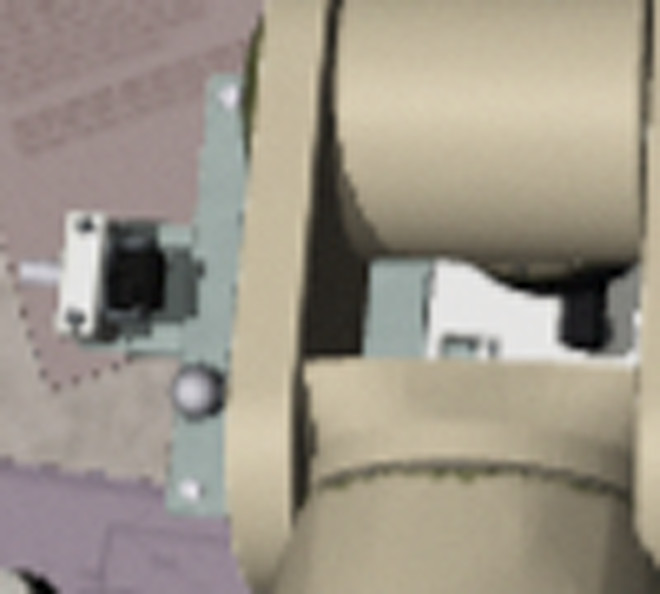

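Wrist view: the plate is held level and straight, with rear slots at (234,160) and (405,161) and back corners at (197,90) and (444,90). Base balls are visible at (490,129) and (440,218). The top crop shows the left ball at (196,390), with most of the base hidden by the arm.

```bash
python3 - <<'E'
from h import *
import pickle
np.set_printoptions(precision=3,suppress=True)
p,s,q=pickle.load(open('w3.pkl','rb'))
g=cv2.cvtColor(p['pixels'],cv2.COLOR_BGR2GRAY)
z=s['eef_pos'][2]-38.5+10
a,b=at(p,(490,129),18,s),at(p,(440.5,218),18,s)
v=b[:2]-a[:2]; yaw=np.arctan2(v[1],v[0])-np.arctan2(-44,103)
Rz=lambda y:np.array([[np.cos(y),-np.sin(y)],[np.sin(y),np.cos(y)]])
t=((a+b)[:2]/2)-Rz(yaw)@[6.5,22]
print('base',t,yaw,np.hypot(*v),np.hypot(44,103))
t2=((a+b)[:2]/2)-Rz(-.073)@[6.5,22]; print(t2)
l,r=at(p,(234.5,160),z,s),at(p,(405.3,161),z,s); d=l-r
py=np.arctan2(d[1],d[0])+np.pi/2; print('slots',l,r,'d',np.hypot(*d[:2]),'yaw',py)
print('plate from slots',(l+r)[:2]/2+Rz(-.073)@[45,0])
l,r=at(p,(197,90),z,s),at(p,(444,90),z,s);d=l-r
print('corner',np.hypot(*d[:2]),np.arctan2(d[1],d[0])+np.pi/2,(l+r)[:2]/2+Rz(-.073)@[80,0], s['eef_pos'])
E
```

```text
base [559.359 251.87 ] -0.06098686359139471 110.15664650240369 112.0044641967453
[559.101 251.965]
slots [508.059  69.722 197.777] [514.857 156.778 197.777] d 87.32018701478836 yaw -0.07791965856744643
plate from slots [556.338 109.968]
corner 118.66238893804035 -0.07195431099542127 [557.361 110.072] [556.058 107.764 226.277]
```

Call:
drive_tool(commands="0 0.15 0 0 0 0 0;0 0.25 0 0 0 0 0;0.01 0.3 0 0 0 0 0;0.01 0.3 0 0 0 0 0;0.005 0.25 0 0 0 0 0;0 0.12 -0.1 0 0 0 0;0 0.04 -0.25 0 0 0 0;0 0 -0.3 0 0 0 0;0 0 -0.3 0 0 0 0;0 0 -0.2 0 0 0 0;0 0 -0.1 0 0 0 0;0 0 -0.05 0 0 0 0;0 0 0 0 0 0 0;0 0 0 0 0 0 0;0 0 0 0 0 0 0")

```text
time_s: 12.2
eef_pos: [559.1, 249.8, 97.8]
ee_rot: [0.001, 0.036, 0.999, 0.0]
force: [0.1, -0.4, -3.6]
grip_width: 0.166
grip_force: 88.3
```

```bash
python3 - <<'E'
from h import *
import pickle
p,s=look('wrist'); pickle.dump((p,s),open('w4.pkl','wb')); print(s['eef_pos'],s['force'],s['dq'])
cv2.imwrite('pics/w4.png',p['pixels'])
E
```

```text
[559.0577427  249.80247773  97.82456387] [ 0.14630997 -0.4254525  -3.57572991] [ 0.00267929 -0.00141445  0.00418433  0.0019552  -0.00243599  0.00056002]
```

View pics/w4.png

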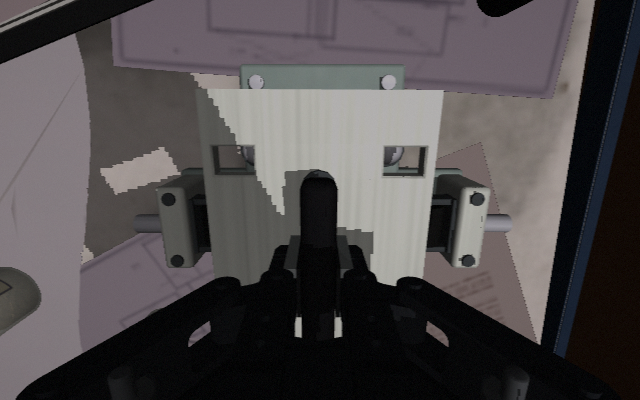

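The plate is over the base and nearly symmetric: base screws at (256,82) and (389,82), slots at (234,160) and (405,161), balls partly visible in the slots. I'll compute the residual.

```bash
python3 - <<'E'
from h import *
import pickle
np.set_printoptions(precision=2,suppress=True)
p,s=pickle.load(open('w4.pkl','rb')); print(p['cx'],p['cy'])
Rz=lambda y:np.array([[np.cos(y),-np.sin(y)],[np.sin(y),np.cos(y)]])
M=Rz(-.073).T; o=np.array(s['eef_pos'][:2]); f=lambda px,z:M@(at(p,px,z,s)[:2]-o)
z=s['eef_pos'][2]-28.5
print('slots',f((234.5,160),z),f((405.3,161),z),'corners',f((197,90),z),f((444,90),z))
print('screws',f((256,82),14),f((389,82),14))
print('pegs',f((134,222),40),f((511,222),40))
print('block tops',f((168,199),52),f((478,199),52))
# predicted ball centres if base at o+off (tool-plate frame), dx=0
a,t=campose(p,s)
for c in [(-45,44,18),(-45,-44,18)]:
    X=np.r_[o+M.T@np.array(c[:2]),c[2]]; print('ball px',proj(p,X,s))
im=p['pixels'][130:190,200:440]; cv2.imwrite('pics/w4c.png',cv2.resize(im,(800,200),interpolation=cv2.INTER_CUBIC))
E
```

```text
317.95486179177476 198.50885672217123
slots [-45.01 -41.4 ] [-44.64  45.85] corners [-78.67 -56.86] [-78.9   61.64]
screws [-87.3  -38.97] [-87.47  47.29]
pegs [  -0.31 -117.23] [ -0.62 125.98]
block tops [-19.24 -87.06] [-19.5   95.68]
ball px [[381.27 148.63]]
ball px [[250.82 148.41]]
```

View pics/w4c.png

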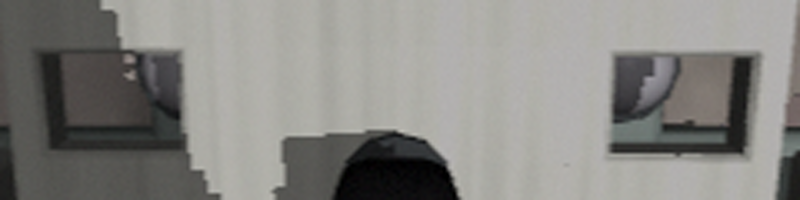

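Call:
drive_tool(commands="0 0.015 -0.04 0 0 0 0;0 0 -0.05 0 0 0 0;0 0 -0.04 0 0 0 0;0 0 -0.03 0 0 0 0;0 0 -0.03 0 0 0 0;0 0 -0.03 0 0 0 0;0 0 0 0 0 0 0;0 0 0 0 0 0 0")

```text
time_s: 12.92
eef_pos: [558.4, 251.2, 73.8]
ee_rot: [-0.0, 0.036, 0.999, -0.0]
force: [2.0, 1.2, -3.6]
grip_width: 0.165
grip_force: 88.2
```

Call:
drive_tool(commands="0 0 -0.02 0 0 0 0;0 0 -0.02 0 0 0 0;0 0 -0.02 0 0 0 0;0 0 -0.02 0 0 0 0;0 0 0 0 0 0 0;0 0 0 0 0 0 0")

```text
time_s: 13.42
eef_pos: [558.2, 251.1, 65.5]
ee_rot: [-0.0, 0.036, 0.999, -0.0]
force: [3.9, 1.0, -10.2]
grip_width: 0.168
grip_force: 87.8
```

Call:
drive_tool(commands="0.01 0 -0.01 0 0 0 0;0 0 -0.01 0 0 0 0;0 0 -0.01 0 0 0 0;0 0 0 0 0 0 0;0 0 0 0 0 0 0")

```text
time_s: 13.83
eef_pos: [558.6, 251.5, 62.9]
ee_rot: [-0.001, 0.035, 0.999, -0.0]
force: [-3.6, 2.0, -8.8]
grip_width: 0.167
grip_force: 88.0
```

Call:
drive_tool(commands="0 0 -0.01 0 0 0 0;0 0 -0.01 0 0 0 0;0 0 0 0 0 0 0;0 0 0 0 0 0 0")

```text
time_s: 14.17
eef_pos: [559.0, 251.9, 61.9]
ee_rot: [-0.0, 0.035, 0.999, 0.0]
force: [-4.2, 4.0, -3.7]
grip_width: 0.169
grip_force: 88.8
```

Call:
drive_tool(commands="0 0 -0.02 0 0 0 0;0 0 -0.02 0 0 0 0;0 0 0 0 0 0 0;0 0 0 0 0 0 0")

```text
time_s: 14.5
eef_pos: [559.7, 252.1, 61.3]
ee_rot: [0.001, 0.035, 0.999, 0.001]
force: [-13.4, 1.7, 20.7]
grip_width: 0.166
grip_force: 92.4
```

Call:
drive_tool(commands="0 0 0.02 0 0 0 0;0 0 0.01 0 0 0 50;0 0 0 0 0 0 50;0 0 0 0 0 0 50;0 0 0 0 0 0 50;0 0 0.1 0 0 0 50;0 0 0.2 0 0 0 50;0 0 0.3 0 0 0 50;0 0 0.3 0 0 0 50;0 0 0.2 0 0 0 50;0 0 0 0 0 0 50;0 0 0 0 0 0 50", force=40)

```text
time_s: 15.5
eef_pos: [559.7, 251.3, 171.8]
ee_rot: [0.001, 0.036, 0.999, 0.0]
force: [-0.8, 0.7, -0.2]
grip_width: 0.501
grip_force: 0.0
```

```bash
python3 - <<'E'
from h import *
import pickle
p,s=look('wrist'); q,_=look('side'); pickle.dump((p,s,q),open('w5.pkl','wb')); print(s['eef_pos'],s['force'])
a=cv2.resize(p['pixels'],(800,500)); cv2.imwrite('pics/w5.png',p['pixels'])
cv2.imwrite('pics/s5.png',cv2.resize(q['pixels'][100:220,250:410],(800,600),interpolation=cv2.INTER_CUBIC))
E
```

```text
[559.68302596 251.29302699 171.76136866] [-0.81442242  0.69651096 -0.24933888]
```

View pics/w5.png

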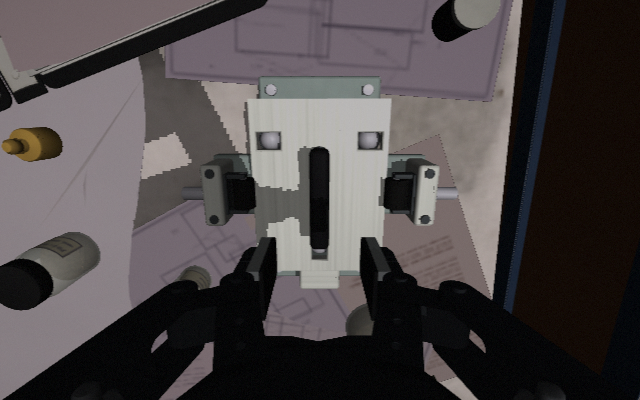

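The plate sits with its rear balls centred in the slots at (270,140) and (369,140), the nose ball at (319,253), and the rollers over both edges. I'll probe the bar's height at both ends with shut fingers to check that it is seated and level.

Call:
drive_tool(commands="0.25 -0.02 -0.2 0 0 0 0;0 0 -0.3 0 0 0 0;0 0 -0.2 0 0 0 0;0 0 -0.1 0 0 0 0;0 0 0 0 0 0 0;0 0 0 0 0 0 0;0 0 -0.03 0 0 0 0;0 0 -0.02 0 0 0 0;0 0 -0.01 0 0 0 0;0 0 0 0 0 0 0")

```text
time_s: 16.43
eef_pos: [584.4, 249.4, 84.9]
ee_rot: [0.0, 0.035, 0.999, 0.0]
force: [0.5, -0.7, 1.4]
grip_width: 0.002
grip_force: 0.5
```

Call:
drive_tool(commands="0 0 -0.01 0 0 0 0;0 0 -0.01 0 0 0 0;0 0 -0.01 0 0 0 0;0 0 0 0 0 0 0")

```text
time_s: 16.77
eef_pos: [584.7, 249.5, 84.4]
ee_rot: [0.001, 0.035, 0.999, 0.0]
force: [-8.6, -2.3, 20.0]
grip_width: 0.001
grip_force: 10.1
```

Call:
drive_tool(commands="0 0 0.13 0 0 0 0;-0.25 0.02 0 0 0 0 0;-0.25 0.02 0 0 0 0 0;0 0 0 0 0 0 0;0 0 -0.06 0 0 0 0;0 0 -0.03 0 0 0 0;0 0 -0.02 0 0 0 0;0 0 -0.01 0 0 0 0;0 0 -0.01 0 0 0 0;0 0 0 0 0 0 0")

```text
time_s: 17.6
eef_pos: [534.9, 253.5, 84.5]
ee_rot: [0.0, 0.035, 0.999, 0.0]
force: [-15.6, -2.8, 33.4]
grip_width: 0.001
grip_force: 16.6
```

Call:
drive_tool(commands="0 0 0.1 0 0 0 0;0 0 0.3 0 0 0 0;0 0 0.35 0 0 0 0;0 0 0.35 0 0 0 0;-0.2 -0.2 0.2 0 0 0 0;-0.3 -0.3 0 0 0 0 0;-0.3 -0.3 0 0 0 0 0;-0.3 -0.3 0 0 0 0 0;-0.2 -0.3 0 0 0 0 0;0 -0.2 0 0 0 0 0;0 0 0 0 0 0 0;0 0 0 0 0 0 0")

```text
time_s: 18.6
eef_pos: [406.6, 94.1, 211.5]
ee_rot: [0.0, 0.037, 0.999, 0.0]
force: [0.4, 0.6, 0.5]
grip_width: -0.008
grip_force: 0.0
```

```bash
python3 - <<'E'
from h import *
np.set_printoptions(precision=1,suppress=True)
for n in ['side','top']:
    p,s=look(n)
    for t,z in [('plate_grip',62),('specimen_jar',37),('loupe',24),('brass_weight',20),('film_pot',25)]:
        for b in boxes_of(p,t):
            if b['confidence']>.4: print(n,t,round(b['confidence'],2),np.array(b['position']),at(p,b['position'],z)[:2])
print(s['eef_pos'],s['force'],s['dq'])
E
```

```text
side plate_grip 0.97 [328.2 148.2] [570.9 230. ]
side specimen_jar 0.64 [378.5 137.6] [738.2 324.1]
side specimen_jar 0.6 [335.5 213.6] [614.1 -12.2]
side specimen_jar 0.57 [325.7 149.3] [561.5 248.5]
side specimen_jar 0.54 [354.1 183.6] [663.7 109. ]
side loupe 0.49 [383.4 212.7] [757.4  15.6]
side brass_weight 0.74 [325.7 164.7] [566.8 194.4]
side brass_weight 0.48 [299.1 212.1] [503.9  -6.3]
side film_pot 0.59 [292.8 125.2] [432.4 367.3]
side film_pot 0.58 [381.6 215.2] [751.9   5.1]
top specimen_jar 0.8 [222.6 141.1] [746.  306.6]
top specimen_jar 0.72 [287.5 169.9] [659.4 115.4]
top specimen_jar 0.6 [333.5 186. ] [611.6 -17.8]
top loupe 0.62 [322.4 139.1] [754.8  13.9]
top film_pot 0.55 [194.6 249. ] [432.1 380.3]
[406.   95.5 211.1] [-0.3 -0.7 -0.1] [-0. -0.  0. -0. -0. -0.]
```

Everything is in place, so I'll hand it in.

```bash
python3 -c "
from rig import *
print(finish_job())"
```

```text
the job is handed in; nothing more can be done
None
```

The jar is standing upright on the bare table; the plate is pressed down on all three balls under both rollers and released, it probed level to within about half a millimetre, and the job was handed in at about 19 s.

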